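Load a painted panel into the panel carrier

ROBOT

A 7-joint arm with a two-finger parallel gripper is mounted at the origin on the work surface. World frame = base frame: x ahead of the robot, y to its left, z up, the work surface at z = 0. Lengths are in m, angles in rad, forces in N, time in s.
With the tool pointing down it reaches from about 0.35 to 0.9 m from the base axis. Payload 8.1 kg.
Tool frame: the origin (TCP) lies at the very end of the fingers, on their centre line; the grasp point (between the pads) lies 19 mm behind it; z points along the fingers, y is the line along which they close (so a half turn about z gives the same grasp; the last joint's range is limited). The gripper opens to 92 mm and grips with 3 to 60 N. Pads are 19 mm wide; open, the fingers measure 130 mm over their backs; the gripper's body (75 mm by 190 mm) begins 47 mm behind the grasp point.
Start: joints at [-1.401, 0.434, 0.025, 1.573, -0.012, 1.134, -0.075], TCP at [0.168, 0.602, 0.198] pointing down, gripper open.
Joint ranges: [-2.62, 2.62], [-0.44, 2.09], [-1.27, 1.32], [0.08, 2.57], [-1.32, 4.46], [0.12, 2], [-2.74, 2.74]. Speed limits (rad/s): [2.22, 2.22, 3.01, 3.01, 3.14, 3.14, 3.14].

INTERFACE

Orientations are given as a rotation vector (axis times angle).
In Python, from cell import readout, cams, job gives the robot as it stands.
- The arm moves only by the tool drive_tool, never from a script. Its argument "commands" is a list of rows, each a list of 3 entries, a list of its own where there are three numbers: the turn, a rotation vector about the tool's x, y, z in rad, then the shift along the tool's x, y, z in cm, then the gripper's target within -1 to 1 (fully open at 1, half-way at 0, shut at -1). A call has 1 to 20 rows; each row is the pose to reach, as a shift and turn from the pose commanded when the call began, along the tool's axes at that moment; what a row does not reach only later rows make up. A row lasts 1/12 s, in which the tool goes at most 41.7 mm and 7.16 degrees, less where a joint would pass 70% of its speed; a pose out of reach is approached as far as the arm can. A call with a gripper value outside its range is refused whole. The fingers move at their own pace and stop on an object; "newtons" is the grip in N (left out, the last holds). Time passes only in rows, so rows that repeat a pose let the fingers close. It gives the time, the measured TCP pose, the force, the opening and the grip force at its end, in the units of the state.
- readout.observe(): the state, without advancing time (a new reading comes with each control period).
- cams.get_image(name): name is "scene" or "side" or "wrist"; returns the picture (400x640x3 uint8, blue, green, red); there is no depth.
- cams.camera_info(name): a dict with "camera_matrix" (3x3 intrinsics, pixels), "k1" (the pictures are not rectified: a ray, as slopes to the right and down, at radius r is drawn at 1 + k1 r^2 times it, then the intrinsics apply), "R" (3x3) and "t" (3): a world point X has camera coordinates R X + t. Camera axes: x right, y down, z forward; pixel columns grow to the right and rows downward; lengths in m; the calibration is good to about 2 mm. A picture is of the moment at which its call begins: read the wrist's pose just before it. camera_info takes no time and is no camera call; for the wrist camera it gives the pose at the moment of the call.
- job.sign_off(): hands the job in; it is judged then, once.
The state is a dict: "clock": time; "joints": joint angles; "dq": joint speeds; "joint_efforts": joint torques, N m; "position": TCP position; "ee_rot": TCP orientation; "force": force on the tool from outside, world axes, zero at the start; "ft_torque": the same for the moment, N m; "width": opening from 0.0 (shut) to 1.0 (fully open); "gripper_force": force on a finger pad.
Only numpy, scipy, OpenCV 4.12 (cv2) and the standard library are available. Lean on these libraries where they do the work, as an engineer would, in place of code of your own. Each camera call takes 0.05 s, during which the arm holds its last target. There are 200 camera calls.

TASK

Put the blue painted panel away in the panel carrier: first swing the keeper bar a quarter turn out of the way by its red knob, then take the blue panel from the drying stand and slide it edgewise down the empty pair of guides until it is fully home, lowering it all the way rather than dropping it. Then swing the keeper bar fully closed again over the panels, leaving the other two panels, the rinsing cup and the bottle where they are.

Things in the scene. Friction and masses are not known exactly. Their poses are not given: they have to be found in the camera images.
- carrier: light-wood carrier fixed to the table, 215 (x) by 180 mm (y), base 10 mm thick, origin under its middle. End walls (inner faces at y = +/-77 mm) bear three pairs of upright guides at x = -60, 0, 60 mm: grooves 12 mm wide, 14 mm deep, flared a few mm at the mouth, tops up to 97 mm above the table. Panels 51 mm apart: open the fingers only some 10 mm a side there
- keeper (a joint): angle (rad) of the dark-wood keeper bar about its upright pivot: 0 = closed, lying over the panels along the carrier's +x; grows as it swings counter-clockwise seen from above, towards the carrier's +y; stop at 1.7, well open from 1.3. Light friction (0.05 N m) holds it. Bar 208 x 16 mm, underside 124 and top 138 mm above the table, 4 mm over seated panels
- keeper_knob (a point): grip point on the red upright round knob of the keeper bar: knob 24 mm diameter, rising 50 mm from the bar (138 to 188 mm above the table); this point is on its axis 166 mm above the table, 175 mm from the pivot
- keeper_pivot (a point): on the keeper's vertical pivot axis, 166 mm above the table (level with the knob point, fixed to the carrier at x = -95, y = +58 mm)
- slot_mark: flat blue strip on the carrier's base in the empty pair of guides; origin where the middle of a seated panel's lower edge goes (10 mm above the table; the seated panel's top is then at 120 mm); x across the groove, y along the panel
- stand: grey drying stand fixed to the table, 80 mm (x) by 170 mm (y), 30 mm high, with a 13 mm wide, 22 mm deep groove along its y in which the blue panel stands; origin under its middle
- panel_blue: the panel to put away, painted blue, standing at first in the stand's groove with its foot 8 mm above the table: upright plywood panel, 9 mm thick (x), 150 mm wide (y), 110 mm tall (z), about 0.1 kg; origin at the middle of its lower edge; both faces painted up to 77 mm, bare wood above
- panel_red: panel painted red and orange, already seated in a guide pair, stays: upright plywood panel, 9 mm thick (x), 150 mm wide (y), 110 mm tall (z), about 0.1 kg; origin at the middle of its lower edge; both faces painted up to 77 mm, bare wood above
- panel_green: panel painted green and yellow, already seated in a guide pair, stays: upright plywood panel, 9 mm thick (x), 150 mm wide (y), 110 mm tall (z), about 0.1 kg; origin at the middle of its lower edge; both faces painted up to 77 mm, bare wood above
- rinse_cup: empty blue ceramic rinsing cup, 76 mm diameter, 90 mm tall; stays; origin under its middle
- medium_bottle: amber bottle, 60 mm diameter, 95 mm tall; stays; origin under its middle

How it is judged:
On the way, in this order (a step that is already met when the one before it is completed fails the run):
1. the keeper bar is swung well open (at least 1.2 rad) with the panel still in the stand (value of joint keeper above 1.2 rad and distance of panel_blue from where it was at the start of the episode below 0.03 m), for 0.1 s.
2. the blue panel is lifted clear of the drying stand (height (world z) of panel_blue above 0.05 m), for 0.1 s.
3. the blue panel is fully home in the empty guides while the keeper is still open (x of panel_blue in the frame of slot_mark between -0.005 and 0.005 m and y of panel_blue in the frame of slot_mark between -0.008 and 0.008 m and z of panel_blue in the frame of slot_mark below 0.003 m and angle between the x axis of panel_blue and the x axis of slot_mark, either way round below 0.06 rad and angle between panel_blue's own z axis and vertical below 0.06 rad and value of joint keeper above 1 rad), for 0.2 s.
At the end, for the whole second after the job is handed in: the blue panel stands in the empty guides, foot within 3 mm of the carrier's base, within 5 mm across and 8 mm along of the slot's middle, square and upright within 0.06 rad, at rest and released; the keeper is closed to within 0.1 rad; the red and green panels are within 12 mm of where they were (x of panel_blue in the frame of slot_mark between -0.005 and 0.005 m and y of panel_blue in the frame of slot_mark between -0.008 and 0.008 m and z of panel_blue in the frame of slot_mark below 0.003 m and angle between the x axis of panel_blue and the x axis of slot_mark, either way round below 0.06 rad and angle between panel_blue's own z axis and vertical below 0.06 rad and linear speed of panel_blue below 0.02 m/s and value of joint keeper below 0.1 rad and distance of each of panel_red, panel_green from where it was at the start of the episode below 0.012 m); the robot touches nothing.
It fails at once if the blue panel drops in the guides (faster than 0.4 m/s) (horizontal distance between panel_blue and slot_mark below 0.02 m and z of panel_blue in the frame of slot_mark between 0.008 and 0.07 m and linear speed of panel_blue above 0.4 m/s).
It fails at once if the red or green panel is pulled out or the cup or bottle is shifted (20 mm) or tipped (distance of any of panel_red, panel_green, rinse_cup, medium_bottle from where it was at the start of the episode above 0.02 m or angle between any of rinse_cup, medium_bottle's own z axis and vertical above 0.3 rad).
It also fails if it takes over 69 s, if anything falls off the work surface, if the arm or the gripper's body presses on something with over 40 N, if the wrist force passes 120 N, or if a joint passes its speed limit or range.

## Working session

There is one attempt and no reset: what is moved stays moved. The work goes in short steps, Python scripts to look and compute and a tool call to move; the robot and the scene stay as the last step left them, time stands still between calls to the robot, and variables do not carry over. Pictures are saved under pics/ and viewed, at most 10 in all, crops included, and the job is handed in when it is done.

Besides the shell and the picture viewer there is one more tool, called after "Request:" as name(argument=value, ...), one argument or row to a line, values as JSON. drive_tool: Moves the arm, as the interface text tells. Its arguments: {"type":"object","properties":{"commands":{"type":"array"},"newtons":{"type":"number"}},"required":["commands"]}

```bash
mkdir -p pics; ls
python3 - <<'E'
from cell import readout,cams,job
import cv2
o=readout.observe();print({k:o[k] for k in('clock','position','ee_rot','width','force')})
for n in('scene','side'):
    cv2.imwrite(f'pics/{n}0.png',cams.get_image(n));print(n,cams.camera_info(n))
E
```

```text
pics
{'clock': 0.0, 'position': array([0.16831677, 0.6013396 , 0.19715495]), 'ee_rot': array([-4.27222824e-01, -3.11237521e+00,  2.43437880e-03]), 'width': 0.9987321564460769, 'force': array([ 0.10409243, -0.08072034, -0.20204178])}
scene {'camera_matrix': array([[457.26131456,   0.        , 320.42721344],
       [  0.        , 457.26131456, 202.71147518],
       [  0.        ,   0.        ,   1.        ]]), 'k1': -0.0673302357516031, 'R': array([[-0.46826577,  0.88358538,  0.00201308],
       [ 0.70528972,  0.37514649, -0.60152434],
       [-0.53225331, -0.28025345, -0.79885194]]), 't': array([ 0.29083424, -0.30516101,  1.61793032])}
side {'camera_matrix': array([[440.98517702,   0.        , 323.65580642],
       [  0.        , 440.98517702, 194.01793592],
       [  0.        ,   0.        ,   1.        ]]), 'k1': -0.00481097957370025, 'R': array([[-0.69399102,  0.71997821, -0.00279906],
       [ 0.49399444,  0.47332856, -0.72933502],
       [-0.52378045, -0.50753467, -0.68415101]]), 't': array([ 0.40574694, -0.16733487,  1.30854814])}
```

View pics/scene0.png

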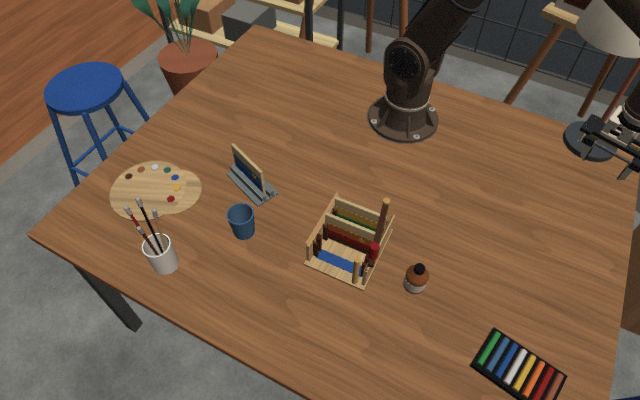

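View pics/side0.png

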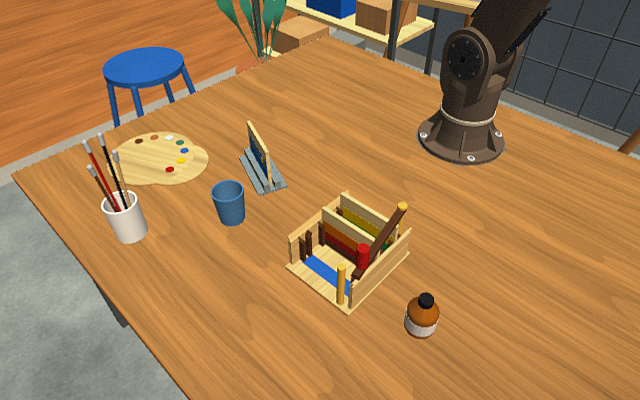

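The scene view shows the carrier near (350,240), stand (252,180), cup (242,221), and bottle (417,278). The side view shows the same items: carrier (350,255), stand (262,165). I'll enlarge both.

Run:
```python
import cv2,numpy as np
def crop(n,x,y,w,h,s):
    im=cv2.imread(f'pics/{n}0.png')[y:y+h,x:x+w];im=cv2.resize(im,None,fx=s,fy=s,interpolation=cv2.INTER_CUBIC)
    for k in range(0,w,10):
        cv2.line(im,(k*s,0),(k*s,5 if (x+k)%50 else 14),(255,255,255),1)
        if (x+k)%20==0: cv2.putText(im,str(x+k),(k*s,24),0,.35,(255,255,255),1)
    for k in range(0,h,10):
        cv2.line(im,(0,k*s),(5,k*s),(255,255,255),1)
        if (y+k)%20==0: cv2.putText(im,str(y+k),(7,k*s+4),0,.35,(255,255,255),1)
    return im
a=crop('scene',300,190,100,100,4);b=crop('side',280,180,135,135,3)[:400,:400]
b=cv2.copyMakeBorder(b,0,400-b.shape[0],0,400-b.shape[1],0)
cv2.imwrite('pics/car.png',np.hstack([crop('scene',300,190,100,100,4),cv2.copyMakeBorder(crop('side',280,190,130,130,3),0,10,0,10,0)]) )
cv2.imwrite('pics/st.png',np.hstack([crop('scene',210,140,80,100,5),crop('side',205,115,80,100,5)]))
```

```text
(no output)
```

View pics/car.png

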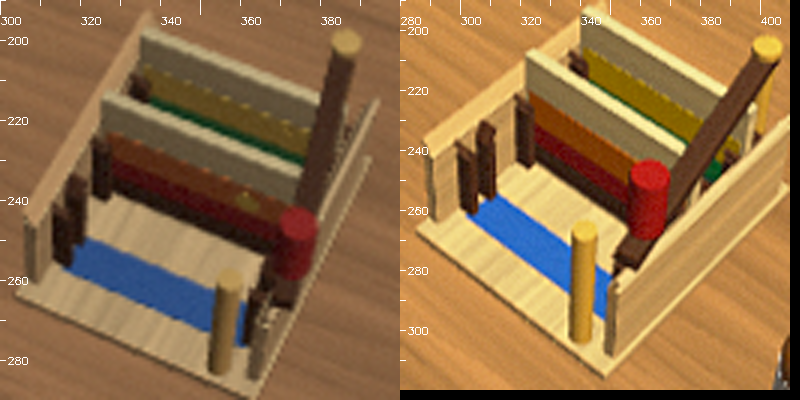

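View pics/st.png

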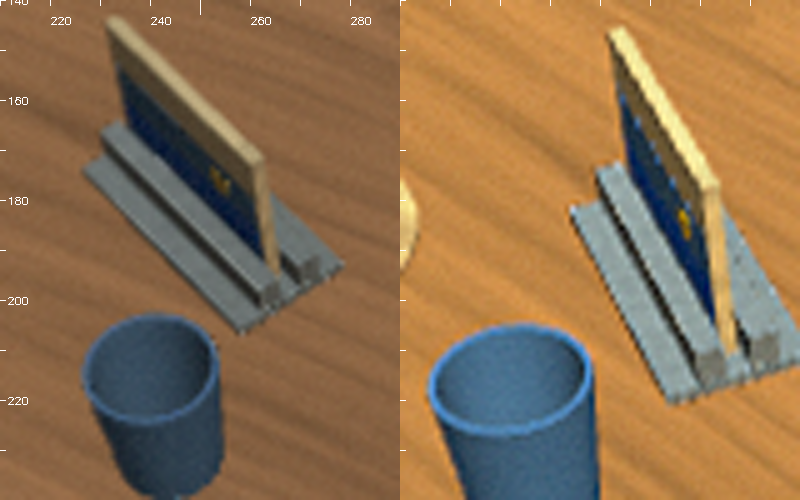

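Carrier crop: keeper knob top at scene (374,243) and side (363,246), empty slot strip nearest to the viewer (x=+60), red in the middle, green behind. Stand crop: panel top ends at scene (233,144)/(261,172) and side (248,121)/(267,152).

```bash
cat > h.py <<'E'
import numpy as np, cv2
from cell import readout,cams
from scipy.optimize import least_squares
from scipy.spatial.transform import Rotation as Ro
def proj(c,X):
    P=np.atleast_2d(X)@np.array(c['R']).T+c['t']; s=P[:,:2]/P[:,2:]
    s=s*(1+c['k1']*(s**2).sum(1,keepdims=True)); K=c['camera_matrix']
    return s*[K[0,0],K[1,1]]+[K[0,2],K[1,2]]
def T(p,L):
    c,s=np.cos(p[2]),np.sin(p[2]);L=np.atleast_2d(L)
    return np.c_[p[0]+c*L[:,0]-s*L[:,1],p[1]+s*L[:,0]+c*L[:,1],L[:,2]]
def fit(obs,p0):
    C={n:cams.camera_info(n) for n in obs}
    f=lambda p:np.concatenate([(proj(C[n],T(p,np.array([o[0] for o in obs[n]])))-np.array([o[1] for o in obs[n]])).ravel() for n in obs])
    r=least_squares(f,p0,loss='soft_l1');return r.x,f(r.x).reshape(-1,2)
E
python3 - <<'E'
from h import *
m=lambda *a:np.array(a)/1e3
car={'scene':[(m(107.5,-90,0),(303.8,263.8)),(m(107.5,90,0),(363.8,289.5)),(m(80,58,188),(374.3,243.5)),(m(4.5,-75,120),(326,214.3)),(m(-55.5,-75,120),(335,198.5))],
'side':[(m(107.5,-90,0),(285.3,266.7)),(m(107.5,90,0),(348.3,316)),(m(80,58,188),(363,246)),(m(4.5,-75,120),(322.3,208.3)),(m(-55.5,-75,120),(341,194))]}
st={'scene':[(m(0,-75,118),(232.8,143.6)),(m(0,75,118),(261,172.2))],'side':[(m(0,-75,118),(248.4,121.4)),(m(0,75,118),(267.2,152.2))]}
cup={'scene':[(m(0,0,90),(240.3,214))],'side':[(m(0,0,90),(228,190.5))]}
np.set_printoptions(precision=4,suppress=True)
best=min((fit(car,[.5,0,a]) for a in(0,1.5,3,-1.5)),key=lambda r:abs(r[1]).sum());print(best);p=best[0]
print('knob',T(p,m(80,58,166)),'pivot',T(p,m(-95,58,166)),'slot',T(p,m(60,0,10)))
print(min((fit(st,[.5,0,a]) for a in(0,1.5,3,-1.5)),key=lambda r:abs(r[1]).sum()))
print(fit(cup,[.5,0,0]))
E
```

```text
(array([0.5746, 0.069 , 0.028 ]), array([[  0.1045,   0.9219],
       [  0.2207,   1.6216],
       [-11.8647,  -2.5585],
       [ -0.3721,  -0.158 ],
       [  0.2479,  -0.3993],
       [  0.5623,   1.9473],
       [  1.0985,   2.1027],
       [-13.552 ,  -6.731 ],
       [  0.3627,  -0.2266],
       [  0.3135,  -0.4153]]))
knob [[0.6529 0.1293 0.166 ]] pivot [[0.478  0.1244 0.166 ]] slot [[0.6345 0.0707 0.01  ]]
(array([ 0.5083, -0.306 , -0.3799]), array([[-0.5669,  0.0028],
       [ 0.3483,  0.1776],
       [ 0.2577, -0.6171],
       [-0.079 ,  0.3241]]))
(array([ 0.6699, -0.2224,  0.    ]), array([[ 0.2279, -0.4603],
       [-0.2694,  0.3068]]))
```

Run:
```python
from h import *
m=lambda *a:np.array(a)/1e3
np.set_printoptions(precision=4,suppress=True)
for z in (0,10):
    car={'scene':[(m(107.5,-90,z),(303.8,263.8)),(m(107.5,90,z),(363.8,289.5)),(m(4.5,-75,120),(326,214.3)),(m(-55.5,-75,120),(335,198.5))],
'side':[(m(107.5,-90,z),(285.3,266.7)),(m(107.5,90,z),(348.3,316)),(m(4.5,-75,120),(322.3,208.3)),(m(-55.5,-75,120),(341,194))]}
    p,r=fit(car,[.57,.07,0]);print(p,r.ravel())
# overlay
k={'scene':[(m(0,0,188),(374.3,243.5))],'side':[(m(0,0,188),(363,246))]}
q,r=fit(k,[.65,.13,0]);print('knob',q,r.ravel())
pv=T(p,m(-95,58,166))[0];d=q[:2]-pv[:2];print('pivot',pv,'ang',np.arctan2(d[1],d[0])-p[2],np.hypot(*d))
out=[]
for n,(x,y) in {'scene':(300,190),'side':(280,190)}.items():
    s=4 if n=='scene' else 3
    im=cv2.imread(f'pics/{n}0.png');c=cams.camera_info(n)
    im=cv2.resize(im[y:y+400//s,x:x+400//s],(400,400),interpolation=cv2.INTER_CUBIC)
    def L(pts,col):
        u=((proj(c,T(p,np.array(pts)/1e3))-[x,y]+.5)*s).astype(int);cv2.polylines(im,[u],0,col,1)
    for z in(0,10):L([(107.5,-90,z),(107.5,90,z),(-107.5,90,z),(-107.5,-90,z),(107.5,-90,z)],(0,255,0))
    for X in(0,-60):L([(X+4.5,-75,120),(X+4.5,75,120),(X-4.5,75,120),(X-4.5,-75,120)],(255,0,255))
    L([(60,-77,10),(60,77,10)],(255,255,0)); L([(-95,58,0),(-95,58,150)],(0,255,255))
    out.append(im)
cv2.imwrite('pics/ov.png',np.hstack(out))
```

```text
[0.5737 0.0674 0.0234] [-0.3713  0.2545 -0.4565  1.1606 -0.7385 -0.7154 -0.0255 -0.8923  0.2975
  1.0635  0.4089  1.3069  0.1635 -0.9044  0.189  -0.9895]
[0.5763 0.0694 0.0245] [-0.2653 -0.4881  0.1823  0.5478 -0.5251  0.2756  0.1751  0.0393 -0.2232
 -0.5337  0.5814  0.0111 -0.0152  0.1943  0.0392  0.0222]
knob [0.6475 0.1565 0.    ] [-0.4398  0.3217  0.3482 -0.1366]
pivot [0.4799 0.125  0.166 ] ang 0.16128158837241746 0.17060222049114
```

View pics/ov.png

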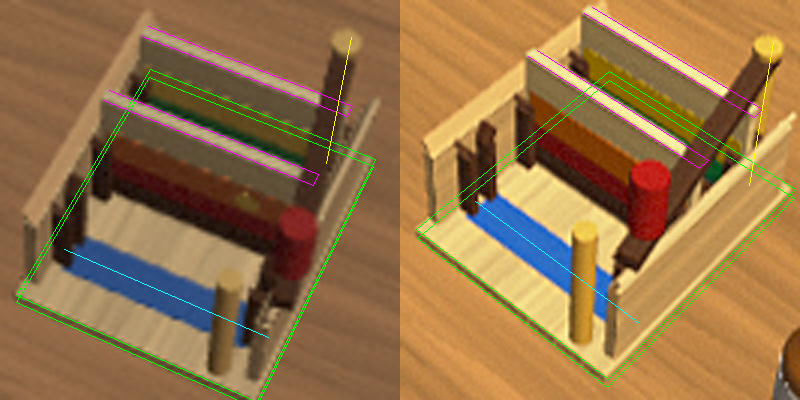

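Fit with the base's top corners is good (carrier at 0.576, 0.069, yaw 0.025). The keeper starts about 0.16 rad open, with the knob near (0.648, 0.157). I'll move to a hover over it first.

```bash
cat >> h.py <<'E'
def go(*targets):
    "targets (x,y,z,phi_deg of tool y): turn and shift (cm) from present pose"
    o=readout.observe();R0=Ro.from_rotvec(o['ee_rot'])
    print('t',round(o['clock'],2),'pos',o['position'].round(4),'phi',np.degrees(np.arctan2(*R0.as_matrix()[[1,0],1])).round(2),'w',round(o['width'],3),'F',np.round(o['force'],1))
    for x,y,z,f in targets:
        f=np.radians(f);c,s=np.cos(f),np.sin(f)
        Rt=Ro.from_matrix(np.array([[-s,c,0],[c,s,0],[0,0,-1.]]))
        print((R0.inv()*Rt).as_rotvec().round(3).tolist(),(R0.inv().apply(np.array([x,y,z])-o['position'])*100).round(2).tolist())
E
python3 -c "
from h import *
go((.168,.601,.26,74),(.648,.15,.27,-80))"
```

```text
t 0.1 pos [0.1683 0.6014 0.1972] phi 74.37 w 1.002 F [-0.5 -0.5 -0.5]
[-0.001, 0.0, 0.006] [0.02, -0.05, -6.28]
[-0.0, 0.002, 2.694] [-58.36, -30.55, -7.23]
```

Request:
drive_tool(
  commands=[
    [[0, 0, 0.3], [0, 0, -6], 0.2],
    [[0, 0, 2.69], [-58.3, -30.5, -7.2], 0.0],
    [[0, 0, 2.69], [-58.3, -30.5, -7.2], 0.0],
    [[0, 0, 2.69], [-58.3, -30.5, -7.2], 0.0],
    [[0, 0, 2.69], [-58.3, -30.5, -7.2], 0.0],
    [[0, 0, 2.69], [-58.3, -30.5, -7.2], 0.0],
    [[0, 0, 2.69], [-58.3, -30.5, -7.2], 0.0],
    [[0, 0, 2.69], [-58.3, -30.5, -7.2], 0.0],
    [[0, 0, 2.69], [-58.3, -30.5, -7.2], 0.0],
    [[0, 0, 2.69], [-58.3, -30.5, -7.2], 0.0],
    [[0, 0, 2.69], [-58.3, -30.5, -7.2], 0.0],
    [[0, 0, 2.69], [-58.3, -30.5, -7.2], 0.0],
    [[0, 0, 2.69], [-58.3, -30.5, -7.2], 0.0],
    [[0, 0, 2.69], [-58.3, -30.5, -7.2], 0.0],
    [[0, 0, 2.69], [-58.3, -30.5, -7.2], 0.0],
    [[0, 0, 2.69], [-58.3, -30.5, -7.2], 0.0],
    [[0, 0, 2.69], [-58.3, -30.5, -7.2], 0.0],
    [[0, 0, 2.69], [-58.3, -30.5, -7.2], 0.0],
    [[0, 0, 2.69], [-58.3, -30.5, -7.2], 0.0],
    [[0, 0, 2.69], [-58.3, -30.5, -7.2], 0.0],
  ],
  newtons=10,
)

```text
clock: 1.77
position: [0.6479, 0.15, 0.2692]
ee_rot: [3.09, 0.564, -0.002]
force: [0.3, 0.3, 0.9]
width: 0.496
gripper_force: 0.0
```

```bash
python3 -c "
from h import *
go((.648,.155,.27,-80))
c=cams.camera_info('wrist');cv2.imwrite('pics/w1.png',cams.get_image('wrist'))
import pickle;pickle.dump(c,open('w1.pkl','wb'))
print(proj(c,[[.648,.1565,.188],[.6363,.0709,.01],[.5763,.0694,.12]]))
print(readout.observe()['joints'])"
```

```text
t 1.77 pos [0.6479 0.15   0.2692] phi -69.33 w 0.496 F [0.3 0.3 0.9]
[0.0, 0.001, 0.186] [0.19, -0.46, -0.08]
[[311.81196067 189.99565323]
 [364.12758435 184.03815777]
 [359.19613048 251.90440265]]
[-0.76383398  0.53052377  0.76122405  1.39705971 -0.36480736  1.35872945
 -1.21316427]
```

View pics/w1.png

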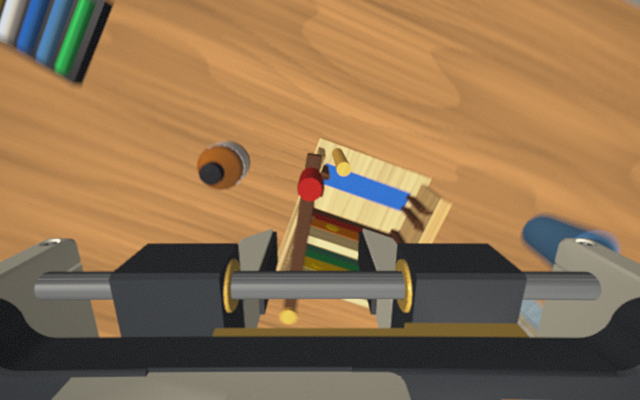

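Wrist picture: knob at about (311,186) against a prediction of (312,190), and strip centre about (367,187) against (364,184). The fit holds, so I'll descend over the knob.

```bash
python3 -c "
from h import *
go((.65,.157,.17,-79.3),(.65,.157,.147,-79.3))"
```

```text
t 1.82 pos [0.6476 0.1508 0.2691] phi -69.78 w 0.502 F [ 0.1 -0.1  0.5]
[0.0, 0.001, 0.166] [0.45, -0.5, 9.91]
[0.0, 0.001, 0.166] [0.46, -0.5, 12.21]
```

Request:
drive_tool(
  commands=[
    [[0, 0, 0.16], [0.45, -0.5, 2], 0],
    [[0, 0, 0.16], [0.45, -0.5, 6], 0],
    [[0, 0, 0.16], [0.45, -0.5, 9.5], 0],
    [[0, 0, 0.16], [0.45, -0.5, 11.5], 0],
    [[0, 0, 0.16], [0.45, -0.5, 12.2], -0.2],
    [[0, 0, 0.16], [0.45, -0.5, 12.2], -1],
    [[0, 0, 0.16], [0.45, -0.5, 12.2], -1],
    [[0, 0, 0.16], [0.45, -0.5, 12.2], -1],
    [[0, 0, 0.16], [0.45, -0.5, 12.2], -1],
    [[0, 0, 0.16], [0.45, -0.5, 12.2], -1],
  ],
  newtons=10,
)

```text
clock: 2.65
position: [0.6513, 0.1573, 0.1498]
ee_rot: [-3.124, -0.328, -0.005]
force: [-0.4, -0.6, 4.3]
width: 0.256
gripper_force: 10.0
```

```bash
python3 -c "
from h import *
import sys
o=readout.observe();p=o['position'];c=np.array([.4799,.125]);d=p[:2]-c
print(np.hypot(*d),np.degrees(np.arctan2(d[1],d[0])),o['gripper_force'])
a0=np.degrees(np.arctan2(d[1],d[0]));r=.175
go((p[0],p[1],p[2],a0-90),*[(c[0]+r*np.cos(np.radians(a)),c[1]+r*np.sin(np.radians(a)),.147,a-90) for a in np.linspace(a0,84,13)[1:]])"
```

```text
0.1743904646847853 10.671711603424024 10.000350326299667
t 2.65 pos [0.6513 0.1573 0.1498] phi -78.03 w 0.256 F [-0.4 -0.6  4.3]
[-0.0, -0.003, 0.023] [0.0, 0.0, 0.0]
[-0.0, -0.003, -0.084] [0.0, -1.86, 0.28]
[0.0, -0.003, -0.191] [-0.25, -3.71, 0.28]
[0.0, -0.003, -0.297] [-0.7, -5.52, 0.27]
[0.0, -0.003, -0.404] [-1.34, -7.27, 0.27]
[0.001, -0.003, -0.511] [-2.17, -8.95, 0.27]
[0.001, -0.003, -0.617] [-3.16, -10.52, 0.27]
[0.001, -0.003, -0.724] [-4.32, -11.99, 0.26]
[0.001, -0.003, -0.831] [-5.63, -13.32, 0.26]
[0.001, -0.003, -0.937] [-7.07, -14.5, 0.26]
[0.001, -0.003, -1.044] [-8.63, -15.52, 0.25]
[0.002, -0.003, -1.15] [-10.29, -16.37, 0.25]
[0.002, -0.003, -1.257] [-12.04, -17.04, 0.24]
```

Request:
drive_tool(
  commands=[
    [[0, 0, -0.08], [0, -1.86, 0], -1],
    [[0, 0, -0.19], [-0.25, -3.7, 0], -1],
    [[0, 0, -0.3], [-0.7, -5.5, 0], -1],
    [[0, 0, -0.4], [-1.34, -7.3, 0], -1],
    [[0, 0, -0.51], [-2.17, -8.95, 0], -1],
    [[0, 0, -0.62], [-3.16, -10.5, 0], -1],
    [[0, 0, -0.72], [-4.3, -12, 0], -1],
    [[0, 0, -0.83], [-5.6, -13.3, 0], -1],
    [[0, 0, -0.94], [-7.07, -14.5, 0], -1],
    [[0, 0, -1.04], [-8.6, -15.5, 0], -1],
    [[0, 0, -1.15], [-10.3, -16.4, 0], -1],
    [[0, 0, -1.26], [-12, -17, 0], -1],
    [[0, 0, -1.26], [-12, -17, 0], -1],
    [[0, 0, -1.26], [-12, -17, 0], -1],
    [[0, 0, -1.26], [-12, -17, 0], 0],
    [[0, 0, -1.26], [-12, -17, 0], 0],
    [[0, 0, -1.26], [-12, -17, 0], 0],
  ],
  newtons=10,
)

```text
clock: 4.07
position: [0.4978, 0.2989, 0.148]
ee_rot: [2.332, 2.105, 0.001]
force: [-0.5, 0.2, 0.0]
width: 0.425
gripper_force: 0.0
```

```bash
python3 -c "
from h import *
o=readout.observe();p=o['position'];d=p[:2]-np.array([.4799,.125]);print(np.hypot(*d),np.degrees(np.arctan2(d[1],d[0])))
go((p[0],p[1],.24,-6),(.5083,-.306,.22,-21.8),(.5083,-.306,.16,-21.8))"
```

```text
0.1748144414356449 84.12799562862091
t 4.07 pos [0.4978 0.2989 0.148 ] phi -5.88 w 0.425 F [-0.5  0.2  0. ]
[0.0, -0.0, 0.002] [0.0, 0.0, -9.2]
[0.0, -0.0, 0.278] [-60.06, 7.24, -7.21]
[0.0, -0.0, 0.278] [-60.06, 7.24, -1.21]
```

The knob came round to about 84° (keeper at about 1.44 rad) and is released. Next, up and across to the stand.

Request:
drive_tool(
  commands=[
    [[0, 0, 0], [0, 0, -4], 0],
    [[0, 0, 0], [0, 0, -8], 0],
    [[0, 0, 0.28], [-4, 0.5, -9], 0],
    [[0, 0, 0.28], [-60, 7.2, -7.2], 0],
    [[0, 0, 0.28], [-60, 7.2, -7.2], 0],
    [[0, 0, 0.28], [-60, 7.2, -7.2], 0],
    [[0, 0, 0.28], [-60, 7.2, -7.2], 0],
    [[0, 0, 0.28], [-60, 7.2, -7.2], 0],
    [[0, 0, 0.28], [-60, 7.2, -7.2], 0],
    [[0, 0, 0.28], [-60, 7.2, -7.2], 0],
    [[0, 0, 0.28], [-60, 7.2, -7.2], 0],
    [[0, 0, 0.28], [-60, 7.2, -7.2], 0],
    [[0, 0, 0.28], [-60, 7.2, -7.2], 0],
    [[0, 0, 0.28], [-60, 7.2, -7.2], 0],
    [[0, 0, 0.28], [-60, 7.2, -7.2], 0],
    [[0, 0, 0.28], [-60, 7.2, -7.2], 0],
    [[0, 0, 0.28], [-60, 7.2, -7.2], 0],
    [[0, 0, 0.28], [-60, 7.2, -7.2], 0],
    [[0, 0, 0.28], [-60, 7.2, -7.2], 0],
    [[0, 0, 0.28], [-60, 7.2, -7.2], 0],
  ],
)

```text
clock: 5.73
position: [0.5081, -0.3047, 0.2195]
ee_rot: [-2.602, -1.759, 0.0]
force: [-0.7, 0.6, -0.9]
width: 0.501
gripper_force: 0.0
```

```bash
python3 -c "
from h import *
go((.5083,-.306,.22,-21.8),(.5083,-.306,.15,-21.8))
c=cams.camera_info('wrist');cv2.imwrite('pics/w2.png',cams.get_image('wrist'))
import pickle;pickle.dump(c,open('w2.pkl','wb'))
m=lambda *a:np.array(a)/1e3
print(proj(c,T((.5083,-.306,-.3799),[m(0,-75,118),m(0,75,118),m(0,0,118)])))"
```

```text
t 5.73 pos [ 0.5081 -0.3047  0.2195] phi -21.88 w 0.501 F [-0.7  0.6 -0.9]
[-0.001, -0.001, -0.001] [-0.11, 0.07, -0.05]
[-0.001, -0.001, -0.001] [-0.12, 0.07, 6.95]
[[318.8458919  257.36503305]
 [318.7516032  109.24991521]
 [318.80089659 188.6962635 ]]
```

View pics/w2.png

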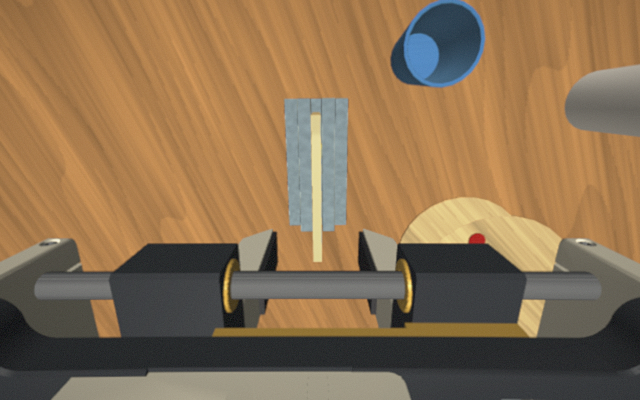

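Panel top edge is seen at (316,114)–(318,262), about 5 px below prediction; I'll refit from this closer view.

```bash
python3 -c "
from h import *
import pickle
m=lambda *a:np.array(a)/1e3
im=cv2.imread('pics/w2.png').astype(int)
for r in range(114,265,12):
    w=np.where((im[r,:,2]-im[r,:,0]>30)&(im[r,:,2]>170)&(abs(np.arange(640)-318)<14))[0]; print(r,w.min() if len(w) else 0,w.max() if len(w) else 0,end='; ')
c=pickle.load(open('w2.pkl','rb'));cams.camera_info=lambda n:c
q,r=fit({'wrist':[(m(0,-75,118),(318,262)),(m(0,75,118),(316,114))]},[.5083,-.306,-.38]);print(q,r)
go((q[0],q[1],.12,np.degrees(q[2])),(q[0],q[1],.085,np.degrees(q[2])))"
```

```text
114 312 319; 126 311 319; 138 311 320; 150 311 320; 162 311 320; 174 312 320; 186 312 320; 198 312 321; 210 312 320; 222 312 321; 234 305 322; 246 305 327; 258 305 328; [ 0.50501032 -0.30963104 -0.3691648 ] [[-0.00640013 -0.72749393]
 [ 0.00576786  0.49032741]]
t 5.78 pos [ 0.5084 -0.304   0.2196] phi -21.8 w 0.501 F [0.4 0.1 0.2]
[-0.001, -0.001, -0.011] [-0.65, -0.1, 9.96]
[-0.001, -0.001, -0.011] [-0.66, -0.1, 13.46]
```

Request:
drive_tool(
  commands=[
    [[0, 0, -0.01], [-0.65, -0.1, 4], 0],
    [[0, 0, -0.01], [-0.65, -0.1, 8], 0],
    [[0, 0, -0.01], [-0.65, -0.1, 11], 0],
    [[0, 0, -0.01], [-0.65, -0.1, 12.5], 0],
    [[0, 0, -0.01], [-0.65, -0.1, 13.4], 0],
    [[0, 0, -0.01], [-0.65, -0.1, 13.4], 0],
    [[0, 0, -0.01], [-0.65, -0.1, 13.4], -1],
    [[0, 0, -0.01], [-0.65, -0.1, 13.4], -1],
    [[0, 0, -0.01], [-0.65, -0.1, 13.4], -1],
    [[0, 0, -0.01], [-0.65, -0.1, 13.4], -1],
    [[0, 0, -0.01], [-0.65, -0.1, 13.4], -1],
    [[0, 0, -0.01], [-0.65, -0.1, 13.4], -1],
    [[0, 0, -0.01], [-0.65, -0.1, 13.4], -1],
  ],
  newtons=25,
)

```text
clock: 6.87
position: [0.5048, -0.3112, 0.0863]
ee_rot: [2.594, 1.772, 0.001]
force: [-0.1, 0.3, 2.3]
width: 0.089
gripper_force: 25.0
```

```bash
python3 -c "
from h import *
o=readout.observe();p=o['position'];print(o['gripper_force'],p)
go((p[0],p[1],.14,-21.4),(p[0],p[1],.24,-21.4),(.6363,.0709,.24,1.4))"
```

```text
25.002850592136383 [ 0.50475033 -0.31123438  0.08629114]
t 6.87 pos [ 0.5048 -0.3112  0.0863] phi -21.33 w 0.089 F [-0.1  0.3  2.3]
[0.001, -0.0, 0.001] [0.0, 0.0, -5.37]
[0.001, -0.0, 0.001] [0.0, 0.01, -15.37]
[0.001, 0.0, -0.397] [40.38, -1.63, -15.37]
```

Gripped (8.2 mm). Now I'll lift it, carry it over the carrier, and look.

Request:
drive_tool(
  commands=[
    [[0, 0, 0], [0, 0, -1], -1],
    [[0, 0, 0], [0, 0, -3], -1],
    [[0, 0, 0], [0, 0, -6], -1],
    [[0, 0, 0], [0, 0, -10], -1],
    [[0, 0, 0], [0, 0, -14], -1],
    [[0, 0, 0], [0, 0, -17], -1],
    [[0, 0, -0.1], [3, 0, -17.4], -1],
    [[0, 0, -0.2], [6.5, -0.3, -17.4], -1],
    [[0, 0, -0.3], [10, -0.5, -17.4], -1],
    [[0, 0, -0.4], [14, -0.7, -17.4], -1],
    [[0, 0, -0.4], [18, -0.9, -17.4], -1],
    [[0, 0, -0.4], [22, -1, -17.4], -1],
    [[0, 0, -0.4], [26, -1.2, -17.4], -1],
    [[0, 0, -0.4], [30, -1.4, -17.4], -1],
    [[0, 0, -0.4], [34, -1.5, -17.4], -1],
    [[0, 0, -0.4], [37, -1.6, -17.4], -1],
    [[0, 0, -0.4], [39.5, -1.6, -17.4], -1],
    [[0, 0, -0.4], [40.4, -1.6, -17.4], -1],
    [[0, 0, -0.4], [40.4, -1.6, -17.4], -1],
    [[0, 0, -0.4], [40.4, -1.6, -17.4], -1],
  ],
)

```text
clock: 8.53
position: [0.6362, 0.0699, 0.26]
ee_rot: [2.19, 2.251, -0.002]
force: [-0.7, -0.4, -1.4]
width: 0.09
gripper_force: 25.0
```

Run:
```python
from h import *
import pickle
m=lambda *a:np.array(a)/1e3
go((.6363,.0709,.26,1.4))
c=cams.camera_info('wrist');im=cams.get_image('wrist');s=cams.get_image('scene')
pickle.dump(c,open('w3.pkl','wb'));cv2.imwrite('pics/w3.png',im)
P=(.5763,.0694,.0245)
for L in ([(-60,75,120),(-60,-75,120)],[(0,75,120),(0,-75,120)],[(60,77,10),(60,-77,10)],[(60,70,97),(60,-70,97)]):
    u=proj(c,T(P,np.array(L)/1e3)); print(u.round(1).tolist())
a=cv2.resize(im[60:360,100:500],(800,600),interpolation=cv2.INTER_CUBIC)
cv2.imwrite('pics/w3c.png',a);cv2.imwrite('pics/s3.png',s)
```

```text
t 8.53 pos [0.6362 0.0699 0.26  ] phi 1.57 w 0.09 F [-0.7 -0.4 -1.4]
[-0.0, 0.001, 0.003] [0.1, 0.01, 0.0]
[[201.2, 105.9], [215.1, 239.6]]
[[259.7, 106.2], [266.4, 239.7]]
[[318.0, 104.1], [317.7, 209.9]]
[[318.1, 110.9], [317.7, 228.1]]
```

View pics/w3.png

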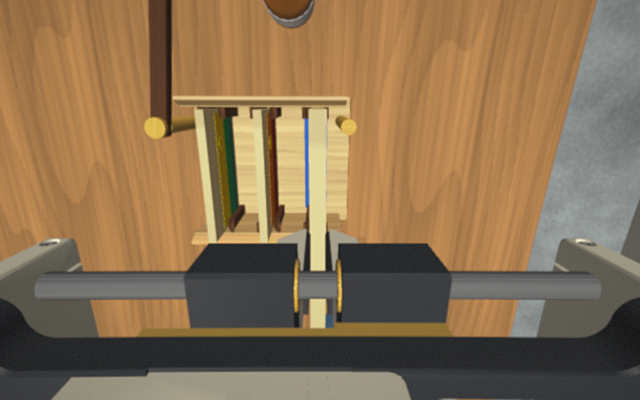

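The view shows green at (201,109)–(211,240), red at (260,110)–(264,241), the held panel along x=318 with its far top end at row ~109, and part of the blue strip at x≈307. I'll measure edges in an enlarged crop.

Run:
```python
import cv2
im=cv2.imread('pics/w3.png')
a=cv2.resize(im[88:253,185:365],(720,600),interpolation=cv2.INTER_CUBIC) 
fx=720/180;fy=600/165
for k in range(190,365,10):cv2.line(a,(int((k-185)*fx),0),(int((k-185)*fx),6 if k%50 else 14),(0,0,255),1)
for k in range(90,253,10):cv2.line(a,(0,int((k-88)*fy)),(6 if k%50 else 14,int((k-88)*fy)),(0,0,255),1)
cv2.imwrite('pics/w3z.png',a)
```

```text
(no output)
```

View pics/w3z.png

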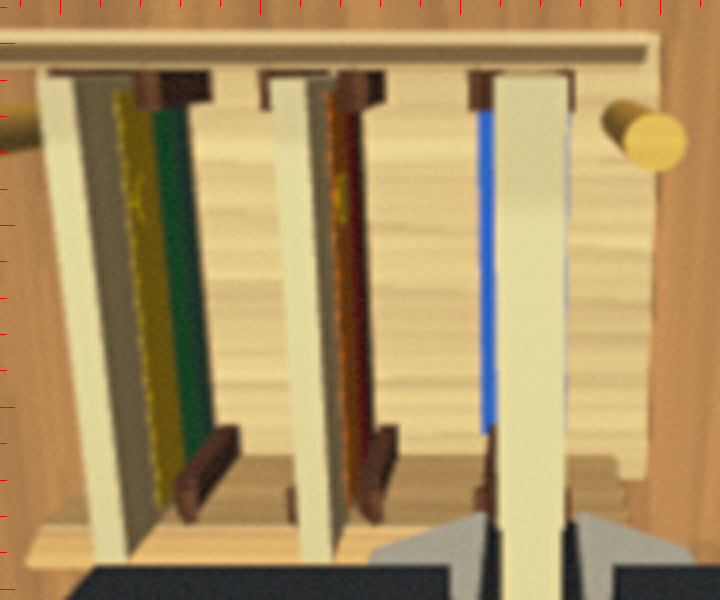

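Run:
```python
from h import *
import pickle
c=pickle.load(open('w3.pkl','rb'))
m=lambda *a:np.array(a)/1e3
o=readout.observe();p=o['position']; print(p)
h=(p[0],p[1],.0274)
print(proj(c,T(h,[(0,.075,p[2]+.032),(0,-.04,p[2]+.032)])))
print('open fingertips',proj(c,[p]))
cams.camera_info=lambda n:c
q,r=fit({'wrist':[(m(-60,75,120),(199.5,109.3)),(m(-60,-75,120),(212.8,242.5)),(m(0,75,120),(257.5,109.6)),(m(0,-75,120),(264.5,242.5)),(m(60,60,10),(316.4,115)),(m(60,-60,10),(316.4,199))][:4]},[.576,.069,.025]);print(q,r)
print('slot',T(q,m(60,0,10)),proj(c,T(q,[m(60,70,10),m(60,-70,10)])))
```

```text
[0.6361437  0.0684371  0.26035268]
[[317.69392583 115.48922163]
 [317.62178239 313.82011546]]
open fingertips [[317.65364212 230.6278958 ]]
[0.57386726 0.06578163 0.02220242] [[-0.2254789   0.05118692]
 [ 0.29215114 -0.27884992]
 [ 0.15558968  0.21638426]
 [-0.21022175 -0.07079291]]
slot [[0.63385248 0.06711366 0.01      ]] [[316.28391633 112.14437665]
 [315.89450818 207.85206157]]
```

Run:
```python
from h import *
import pickle
c=pickle.load(open('w3.pkl','rb'))
m=lambda *a:np.array(a)/1e3
print('cam centre',-np.array(c['R']).T@c['t'],'axis',np.array(c['R'])[2])
sv=cams.camera_info;z=readout.observe()['position'][2]+.032
cams.camera_info=lambda n:c
f=lambda v:(proj(c,[v[0],v[1],z])[0]-[317.8,108.6])
e=least_squares(f,[.636,.14]).x;print('held far end',e,'centre',e-.075*np.array([-np.sin(.0274),np.cos(.0274)]))
cams.camera_info=sv
# scene sanity: fit held panel in scene picture via wood top edges
for n in ('scene',):
    print(proj(sv(n),T((.636,.0715,.0274),[(0,.075,z),(0,-.075,z)])))
for _ in range(5): print(readout.observe()['position'].round(4),end=' ')
```

```text
cam centre [0.63393494 0.14926863 0.44664261] axis [ 0.00694382 -0.29006062 -0.95698308]
held far end [0.63405058 0.1466485 ] centre [0.63610532 0.07167665]
[[376.72955864 212.26797824]
 [315.86952643 188.58590554]]
[0.6361 0.0684 0.2604] [0.6361 0.0684 0.2604] [0.6361 0.0684 0.2604] [0.6361 0.0684 0.2604] [0.6361 0.0684 0.2604]
```

Relative to the slot, the held panel is about 2.2 mm too far in x and about 4 mm too far in y. I'll correct that and lower to just above the guides.

Request:
drive_tool(
  commands=[
    [[0, 0, 0.004], [-0.38, -0.22, 1], -1],
    [[0, 0, 0.004], [-0.38, -0.22, 3], -1],
    [[0, 0, 0.004], [-0.38, -0.22, 5], -1],
    [[0, 0, 0.004], [-0.38, -0.22, 6.5], -1],
    [[0, 0, 0.004], [-0.38, -0.22, 7], -1],
    [[0, 0, 0.004], [-0.38, -0.22, 7], -1],
    [[0, 0, 0.004], [-0.38, -0.22, 7], -1],
  ],
)

```text
clock: 9.22
position: [0.6344, 0.0662, 0.1903]
ee_rot: [2.196, 2.246, 0.0]
force: [0.1, -0.1, -1.5]
width: 0.09
gripper_force: 25.0
```

Run:
```python
from h import *
import pickle
go()
c=cams.camera_info('wrist');im=cams.get_image('wrist');pickle.dump(c,open('w4.pkl','wb'));cv2.imwrite('pics/w4.png',im)
a=cv2.resize(im[70:230,225:385],(600,600),interpolation=cv2.INTER_CUBIC);f=600/160
for k in range(230,385,10):cv2.line(a,(int((k-225)*f),0),(int((k-225)*f),6 if k%50 else 14),(0,0,255),1)
for k in range(70,230,10):cv2.line(a,(0,int((k-70)*f)),(6 if k%50 else 14,int((k-70)*f)),(0,0,255),1)
cv2.imwrite('pics/w4z.png',a)
```

```text
t 9.22 pos [0.6344 0.0662 0.1903] phi 1.29 w 0.09 F [ 0.1 -0.1 -1.5]
```

View pics/w4z.png

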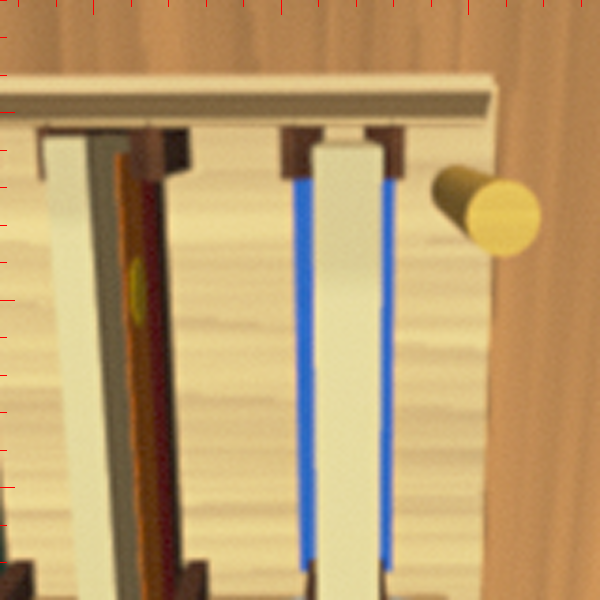

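Strip is centred at (316.7,118)–(317.4,220), guides' gap at 316.7, and the held panel at 317.9–318.1 with its far end at row 108.1. Working out the remaining offset.

Run:
```python
from h import *
import pickle
c=pickle.load(open('w4.pkl','rb'))
def at(px,z): return least_squares(lambda v:proj(c,[v[0],v[1],z])[0]-px,[.634,.1]).x.round(4)
print('strip',at((316.7,118),.01),at((317.4,219),.01),'guide gap',at((316.7,110),.097))
print('held',at((317.9,108.1),.2223),at((318.1,225),.2223))
print('red far',at((242.6,106.5),.12))
```

```text
strip [0.6319 0.1289] [0.6356 0.0027] guide gap [0.6319 0.1397]
held [0.6327 0.1431] [0.6342 0.0817]
red far [0.572  0.1415]
```

Remaining: −0.8 mm in x, with y aligned within 1 mm. I'll lower into the guides.

Request:
drive_tool(
  commands=[
    [[0, 0, 0], [0, -0.08, 0.3], -1],
    [[0, 0, 0], [0, -0.08, 0.8], -1],
    [[0, 0, 0], [0, -0.08, 1.4], -1],
    [[0, 0, 0], [0, -0.08, 2], -1],
    [[0, 0, 0], [0, -0.08, 2.6], -1],
    [[0, 0, 0], [0, -0.08, 3.2], -1],
    [[0, 0, 0], [0, -0.08, 3.8], -1],
    [[0, 0, 0], [0, -0.08, 4.4], -1],
    [[0, 0, 0], [0, -0.08, 5], -1],
    [[0, 0, 0], [0, -0.08, 5], -1],
  ],
)

```text
clock: 10.1
position: [0.6328, 0.0672, 0.1384]
ee_rot: [-2.194, -2.247, 0.003]
force: [-1.3, 0.4, -1.3]
width: 0.091
gripper_force: 25.0
```

Request:
drive_tool(
  commands=[
    [[0, 0, 0], [0, 0, 0.6], -1],
    [[0, 0, 0], [0, 0, 1.3], -1],
    [[0, 0, 0], [0, 0, 2], -1],
    [[0, 0, 0], [0, 0, 2.7], -1],
    [[0, 0, 0], [0, 0, 3.4], -1],
    [[0, 0, 0], [0, 0, 4], -1],
    [[0, 0, 0], [0, 0, 4.4], -1],
    [[0, 0, 0], [0, 0, 4.7], -1],
    [[0, 0, 0], [0, 0, 4.9], -1],
    [[0, 0, 0], [0, 0, 5], -1],
    [[0, 0, 0], [0, 0, 5.1], -1],
    [[0, 0, 0], [0, 0, 5.1], -1],
  ],
)

```text
clock: 11.1
position: [0.6337, 0.0672, 0.089]
ee_rot: [2.195, 2.248, 0.0]
force: [-0.2, -0.1, -1.2]
width: 0.091
gripper_force: 25.0
```

Still carrying its weight; lowering by millimetres until contact.

Request:
drive_tool(
  commands=[
    [[0, 0, 0], [0, 0, 0.1], -1],
    [[0, 0, 0], [0, 0, 0.2], -1],
    [[0, 0, 0], [0, 0, 0.2], -1],
  ],
)

```text
clock: 11.35
position: [0.6349, 0.0672, 0.0883]
ee_rot: [2.194, 2.247, 0.004]
force: [-0.7, -1.0, 6.6]
width: 0.09
gripper_force: 25.0
```

Contact with 6.6 N: seated. I'll release with a small opening and rise.

Request:
drive_tool(
  commands=[
    [[0, 0, 0], [0, 0, 0], -0.4],
    [[0, 0, 0], [0, 0, 0], -0.4],
    [[0, 0, 0], [0, 0, 0], -0.4],
    [[0, 0, 0], [0, 0, 0], -0.4],
    [[0, 0, 0], [0, 0, -1], -0.4],
    [[0, 0, 0], [0, 0, -2.5], -0.4],
    [[0, 0, 0], [0, 0, -5], -0.4],
    [[0, 0, 0], [0, 0, -9], -0.4],
    [[0, 0, 0], [0, 0, -13], -0.2],
    [[0, 0, 0], [0, 0, -16.5], 0],
    [[0, 0, 0], [0, 0, -16.5], 0],
  ],
)

```text
clock: 12.27
position: [0.6372, 0.0667, 0.2606]
ee_rot: [2.191, 2.242, 0.015]
force: [0.2, -0.6, 0.1]
width: 0.463
gripper_force: 0.0
```

Run:
```python
from h import *
import pickle
go((.4978,.2989,.25,-6),(.4978,.2989,.149,-6))
c=cams.camera_info('wrist');im=cams.get_image('wrist');cv2.imwrite('pics/w5.png',im)
P=(.5739,.0658,.0222)
print('pred blue top edges',proj(c,T(P,[(.0555,.075,.12),(.0645,.075,.12),(.0555,-.03,.12),(.0645,-.03,.12)])).round(1).tolist())
print('unseated +10mm',proj(c,T(P,[(.0555,.075,.13),(.0645,.075,.13)])).round(1).tolist())
print('red',proj(c,T(P,[(-.0045,.075,.12),(.0045,.075,.12)])).round(1).tolist())
L=cv2.cvtColor(im,cv2.COLOR_BGR2HSV).astype(int)
for r in(120,150,180,200): print(r,[ (x,*im[r,x]) for x in range(298,334,3)])
x=317;print([(r,*im[r,x]) for r in range(96,122,2)])
```

```text
t 12.27 pos [0.6372 0.0667 0.2606] phi 1.34 w 0.463 F [ 0.2 -0.6  0.1]
[0.011, -0.002, 0.128] [23.54, -13.4, 0.94]
[0.011, -0.002, 0.128] [23.53, -13.52, 11.04]
pred blue top edges [[308.7, 107.2], [317.4, 107.2], [309.4, 203.9], [317.3, 203.9]]
unseated +10mm [[308.5, 107.3], [317.5, 107.3]]
red [[250.3, 107.1], [259.1, 107.1]]
120 [(298, np.uint8(144), np.uint8(209), np.uint8(232)), (301, np.uint8(182), np.uint8(154), np.uint8(151)), (304, np.uint8(200), np.uint8(113), np.uint8(53)), (307, np.uint8(199), np.uint8(111), np.uint8(63)), (310, np.uint8(151), np.uint8(214), np.uint8(225)), (313, np.uint8(150), np.uint8(209), np.uint8(221)), (316, np.uint8(158), np.uint8(201), np.uint8(217)), (319, np.uint8(198), np.uint8(109), np.uint8(45)), (322, np.uint8(198), np.uint8(111), np.uint8(57)), (325, np.uint8(145), np.uint8(208), np.uint8(233)), (328, np.uint8(145), np.uint8(207), np.uint8(231)), (331, np.uint8(136), np.uint8(197), np.uint8(228))]
150 [(298, np.uint8(135), np.uint8(197), np.uint8(224)), (301, np.uint8(157), np.uint8(181), np.uint8(206)), (304, np.uint8(205), np.uint8(113),
[... 1698 characters left out ...]
, np.uint8(213), np.uint8(234))]
[(96, np.uint8(129), np.uint8(185), np.uint8(219)), (98, np.uint8(65), np.uint8(104), np.uint8(130)), (100, np.uint8(66), np.uint8(104), np.uint8(130)), (102, np.uint8(93), np.uint8(139), np.uint8(168)), (104, np.uint8(76), np.uint8(116), np.uint8(146)), (106, np.uint8(96), np.uint8(133), np.uint8(158)), (108, np.uint8(102), np.uint8(141), np.uint8(162)), (110, np.uint8(98), np.uint8(137), np.uint8(158)), (112, np.uint8(100), np.uint8(137), np.uint8(158)), (114, np.uint8(98), np.uint8(136), np.uint8(158)), (116, np.uint8(173), np.uint8(157), np.uint8(151)), (118, np.uint8(180), np.uint8(162), np.uint8(152)), (120, np.uint8(178), np.uint8(158), np.uint8(148))]
```

The strip shows symmetrically (302–323) around the panel (309–318): seated and square. Back to the knob.

Request:
drive_tool(
  commands=[
    [[0, 0, 0.128], [23.5, -13.4, 0], 0],
    [[0, 0, 0.128], [23.5, -13.4, 0], 0],
    [[0, 0, 0.128], [23.5, -13.4, 0], 0],
    [[0, 0, 0.128], [23.5, -13.4, 0], 0],
    [[0, 0, 0.128], [23.5, -13.4, 0], 0],
    [[0, 0, 0.128], [23.5, -13.4, 0], 0],
    [[0, 0, 0.128], [23.5, -13.4, 0], 0],
    [[0, 0, 0.128], [23.5, -13.4, 0], 0],
    [[0, 0, 0.128], [23.5, -13.4, 0], 0],
    [[0, 0, 0.128], [23.5, -13.4, 0], 0],
  ],
  newtons=10,
)

```text
clock: 13.15
position: [0.4943, 0.2978, 0.2518]
ee_rot: [2.334, 2.101, -0.001]
force: [-0.6, -0.7, 0.8]
width: 0.497
gripper_force: 0.0
```

Run:
```python
from h import *
go((.4978,.2989,.149,-6))
c=cams.camera_info('wrist');im=cams.get_image('wrist').astype(int);cv2.imwrite('pics/w6.png',im)
r=(im[...,2]>120)&(im[...,1]<60)&(im[...,0]<70);y,x=np.where(r);print(len(x),x.min(),x.max(),y.min(),y.max(),'pred',proj(c,[[.4978,.2989,.188],[.4978,.2989,.138]]).round(0))
```

```text
t 13.15 pos [0.4943 0.2978 0.2518] phi -6.01 w 0.497 F [-0.6 -0.7  0.8]
[-0.0, 0.001, -0.0] [0.15, 0.34, 10.28]
705 309 333 176 213 pred [[322. 198.]
 [321. 183.]][ WARN:0@0.670] global loadsave.cpp:1063 imwrite_ Unsupported depth image for selected encoder is fallbacked to CV_8U.
```

Request:
drive_tool(
  commands=[
    [[0, 0, 0], [0.15, 0.34, 3], 0],
    [[0, 0, 0], [0.15, 0.34, 6.5], 0],
    [[0, 0, 0], [0.15, 0.34, 9], 0],
    [[0, 0, 0], [0.15, 0.34, 10.2], 0],
    [[0, 0, 0], [0.15, 0.34, 10.2], -0.3],
    [[0, 0, 0], [0.15, 0.34, 10.2], -1],
    [[0, 0, 0], [0.15, 0.34, 10.2], -1],
    [[0, 0, 0], [0.15, 0.34, 10.2], -1],
    [[0, 0, 0], [0.15, 0.34, 10.2], -1],
  ],
  newtons=10,
)

```text
clock: 13.95
position: [0.4986, 0.3001, 0.1513]
ee_rot: [2.334, 2.102, 0.003]
force: [-0.7, -1.2, 3.4]
width: 0.254
gripper_force: 10.0
```

```bash
python3 -c "
from h import *
o=readout.observe();p=o['position'];c=np.array([.4799,.125]);d=p[:2]-c;r=.175
a0=np.degrees(np.arctan2(d[1],d[0]));print(np.hypot(*d),a0,o['gripper_force'])
go(*[(c[0]+r*np.cos(np.radians(a)),c[1]+r*np.sin(np.radians(a)),.149,a-90) for a in list(np.linspace(a0,6,14)[1:])+[3,1.3,-.5]])"
```

```text
0.17605653763399445 83.90819910156202 10.001273453235626
t 13.95 pos [0.4986 0.3001 0.1513] phi -5.99 w 0.254 F [-0.7 -1.2  3.4]
[0.002, -0.001, 0.106] [-0.2, 1.83, 0.23]
[0.002, -0.002, 0.211] [-0.49, 3.63, 0.23]
[0.002, -0.002, 0.316] [-0.97, 5.4, 0.24]
[0.001, -0.002, 0.42] [-1.63, 7.11, 0.24]
[0.001, -0.002, 0.525] [-2.46, 8.74, 0.24]
[0.001, -0.002, 0.629] [-3.46, 10.27, 0.24]
[0.001, -0.002, 0.734] [-4.61, 11.69, 0.24]
[0.001, -0.002, 0.839] [-5.91, 12.98, 0.24]
[0.001, -0.002, 0.943] [-7.33, 14.13, 0.24]
[0.001, -0.002, 1.048] [-8.86, 15.13, 0.24]
[0.001, -0.002, 1.152] [-10.49, 15.96, 0.24]
[0.001, -0.002, 1.257] [-12.2, 16.61, 0.24]
[0.001, -0.002, 1.362] [-13.97, 17.09, 0.24]
[0.0, -0.002, 1.414] [-14.87, 17.25, 0.24]
[0.0, -0.002, 1.444] [-15.39, 17.33, 0.24]
[0.0, -0.002, 1.475] [-15.93, 17.39, 0.24]
```

Request:
drive_tool(
  commands=[
    [[0, 0, 0.106], [-0.2, 1.83, 0], -1],
    [[0, 0, 0.211], [-0.5, 3.63, 0], -1],
    [[0, 0, 0.316], [-1, 5.4, 0], -1],
    [[0, 0, 0.42], [-1.63, 7.1, 0], -1],
    [[0, 0, 0.525], [-2.46, 8.74, 0], -1],
    [[0, 0, 0.63], [-3.46, 10.3, 0], -1],
    [[0, 0, 0.734], [-4.6, 11.7, 0], -1],
    [[0, 0, 0.84], [-5.9, 13, 0], -1],
    [[0, 0, 0.943], [-7.3, 14.1, 0], -1],
    [[0, 0, 1.05], [-8.86, 15.1, 0], -1],
    [[0, 0, 1.15], [-10.5, 16, 0], -1],
    [[0, 0, 1.257], [-12.2, 16.6, 0], -1],
    [[0, 0, 1.36], [-14, 17.1, 0], -1],
    [[0, 0, 1.41], [-14.9, 17.25, 0], -1],
    [[0, 0, 1.44], [-15.4, 17.3, 0], -1],
    [[0, 0, 1.44], [-15.4, 17.3, 0], -1],
    [[0, 0, 1.44], [-15.4, 17.3, 0], -1],
  ],
  newtons=10,
)

```text
clock: 15.37
position: [0.6568, 0.1285, 0.1515]
ee_rot: [3.141, 0.041, 0.01]
force: [8.3, 0.4, -1.9]
width: 0.254
gripper_force: 10.0
```

```bash
python3 -c "
from h import *
o=readout.observe();p=o['position'];c=np.array([.4799,.125]);d=p[:2]-c
print(np.hypot(*d),np.degrees(np.arctan2(d[1],d[0])),o['gripper_force'])
go()"
```

```text
0.17688743844872393 1.1377318020293645 10.000015944242477
t 15.37 pos [0.6568 0.1285 0.1515] phi -88.5 w 0.254 F [ 8.3  0.4 -1.9]
```

Knob is nearly at the closed position; nudging to the stop while easing the 8 N radial pull.

Request:
drive_tool(
  commands=[
    [[0, 0, 0], [-0.3, 0.2, 0], -1],
    [[0, 0, 0], [-0.3, 0.4, 0], -1],
    [[0, 0, 0], [-0.3, 0.4, 0], -1],
  ],
)

```text
clock: 15.62
position: [0.6547, 0.1258, 0.1519]
ee_rot: [-3.14, -0.044, -0.013]
force: [11.6, 1.0, -2.0]
width: 0.25
gripper_force: 10.0
```

Request:
drive_tool(
  commands=[
    [[0, 0, 0], [0.3, 0, 0], -0.2],
    [[0, 0, 0], [0.3, 0, 0], 0],
    [[0, 0, 0], [0.3, 0, 0], 0],
    [[0, 0, 0], [0.3, 0, 0], 0],
    [[0, 0, 0], [0.3, 0, -2], 0],
    [[0, 0, 0], [0.3, 0, -6], 0],
    [[0, 0, 0], [0.3, 0, -10], 0],
    [[0, 0, 0], [0.3, 0, -14], 0],
    [[0, 0, 0], [0.3, 0, -14], 0],
    [[0, 0, 0], [0.3, 0, -14], 0],
  ],
)

```text
clock: 16.45
position: [0.6548, 0.1245, 0.2926]
ee_rot: [-3.14, -0.042, -0.007]
force: [0.1, -0.6, -0.8]
width: 0.5
gripper_force: 0.0
```

Run:
```python
from h import *
go()
out={}
for n in('wrist','scene','side'):
    im=cams.get_image(n);c=cams.camera_info(n);cv2.imwrite(f'pics/f_{n}.png',im);i=im.astype(int)
    r=(i[...,2]>110)&(i[...,1]<60)&(i[...,0]<75)&(i[...,2]>2.5*i[...,1]);k,l,s,ce=cv2.connectedComponentsWithStats(r.astype(np.uint8))
    P=T((.5755,.068,.0235),[(.08,.058,.163)]);print(n,'pred',proj(c,P).round(1),[(s[j].tolist(),ce[j].round(1).tolist()) for j in range(1,k) if s[j,4]>40], 'at .1rad',proj(c,P+[[-.001,.0175,0]]).round(1))
```

```text
t 16.45 pos [0.6548 0.1245 0.2926] phi -88.48 w 0.5 F [ 0.1 -0.6 -0.8]
wrist pred [[315.5 179.8]] [([306, 170, 21, 31, 426], [315.2, 186.8])] at .1rad [[299.  180.3]]
scene pred [[360.9 246.6]] [([357, 238, 9, 8, 59], [361.3, 241.5]), ([533, 367, 21, 33, 192], [543.7, 383.6])] at .1rad [[367.7 249.2]]
side pred [[347.9 248.4]] [([89, 153, 32, 58, 164], [103.4, 179.3]), ([341, 235, 14, 27, 267], [348.0, 247.2])] at .1rad [[355.7 253.4]]
```

The knob matches the fully closed position in all three cameras, and the arm is clear of everything. Handing in.

```bash
python3 -c "
from cell import job
print(job.sign_off())"
```

```text
the job is handed in; nothing more can be done
None
```

I handed the job in at about 16.5 s, with no result reported back: the blue panel was lowered home into the empty guides and released, the keeper bar measured closed in all three cameras, and the other two panels, the cup and the bottle were not touched.

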